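Open a seed jar for refilling in a bakery

ROBOT

A 6-joint arm with a two-finger parallel gripper is mounted at the origin on the work surface. World frame = base frame: x ahead of the robot, y to its left, z up, the work surface at z = 0. Lengths are in m, angles in rad, forces in N, time in s.
With the tool pointing down it reaches from about 0.25 to 0.775 m from the base axis. Payload 4 kg.
Tool frame: the origin (TCP) lies at the very end of the fingers, on their centre line; the grasp point (between the pads) lies robot.pinch_z behind it (robot.pinch_z is the distance from the TCP to the grasp point, in m); z points along the fingers, y is the line along which they close (so a half turn about z gives the same grasp; the last joint's range is limited). The gripper opens to 94 mm and grips with 3 to 60 N. Pads are 16 mm wide; open, the fingers measure 119 mm over their backs; the gripper's body (75 mm by 177 mm) begins 78 mm behind the grasp point.
Start: joints at [-1.421, 0.087, 1.371, -0, 1.684, -0.103], TCP at [0.138, -0.533, 0.206] pointing down, gripper open.
Joint ranges: [-3.1, 3.1], [-0.76, 2.03], [0.27, 2.55], [-1.08, 4.22], [0.17, 2.65], [-2.57, 2.57]. Speed limits (rad/s): [2.79, 2.79, 3.14, 3.14, 3.14, 3.14].

INTERFACE

Orientations are given as a rotation vector (axis times angle).
In Python, from station import robot gives the robot as it stands.
- The arm moves only by the tool step_arm, never from a script. Its arguments are lists of equal length, an entry for each row: "delta_rot": the turn, a rotation vector about the world's x, y, z in degrees, a list of three; "travel": the shift along the world's x, y, z in mm, a list of three; "claw": the closure, from 0 (fully open) to 1 (shut). A call has 1 to 12 rows; each row is the pose to reach, as a shift and turn from the pose commanded when the call began; what a row does not reach only later rows make up. A row lasts 1/8 s, in which the tool goes at most 62.5 mm and 10.7 degrees, less where a joint would pass 70% of its speed; a pose out of reach is approached as far as the arm can. A call with a gripper value outside its range is refused whole. The fingers move at their own pace and stop on an object; "force" is the grip in N (left out, the last holds). Time passes only in rows, so rows that repeat a pose let the fingers close. It gives the time, the measured TCP pose, the force, the opening and the grip force at its end, in the units of the state.
- robot.sense(): the state, without advancing time (a new reading comes with each control period).
- robot.get_image(name): name is "scene" or "top"; returns the picture (480x640x3 uint8, blue, green, red); there is no depth.
- robot.get_calibration(name): a dict with "K" (3x3 intrinsics, pixels), "k1" (the pictures are not rectified: a ray, as slopes to the right and down, at radius r is drawn at 1 + k1 r^2 times it, then the intrinsics apply), "R" (3x3) and "t" (3): a world point X has camera coordinates R X + t. Camera axes: x right, y down, z forward; pixel columns grow to the right and rows downward; lengths in m; the calibration is good to about 2 mm. A picture is of the moment at which its call begins. get_calibration takes no time and is no camera call.
- robot.hand_in(): hands the job in; it is judged then, once.
Trained networks look in the newest picture that a camera, given by its name, has taken for a name from the list of things; names that differ only in an ending like _2 or _b are one class to them, and where a whole thing is asked for, a point or a joint stands for the part that bears it (a point fixed in the world has none). Each returns a list of dicts, best first, with "conf" (0 to 1); they miss things now and then, are a little off and sometimes report something else, mostly with a low value. They report only what shows in the picture. A call takes as long as a camera call. They do not tell look-alikes from the thing itself.
- robot.find_in(query, camera): "rect" ([left, top, width, height] in pixels, round what is visible of it).
- robot.pinpoint(query, camera): "centre" ([column, row] in pixels: a listed point, or the origin of a listed thing).
The state is a dict: "time": time; "q": joint angles; "joint_vel": joint speeds; "tau": joint torques, N m; "eef_pos": TCP position; "tcp_rot": TCP orientation; "contact_force": force on the tool from outside, world axes, zero at the start; "wrist_torque": the same for the moment, N m; "width": opening from 0.0 (shut) to 1.0 (fully open); "grasp_force": force on a finger pad.
Only numpy, scipy, OpenCV 4.12 (cv2) and the standard library are available. Lean on these libraries where they do the work, as an engineer would, in place of code of your own. Each camera call takes 0.05 s, during which the arm holds its last target. There are 200 camera calls.

TASK

The empty square seed jar on the bench is due for refilling: stand it upright in the empty end pocket of the wooden crate and let go, then unscrew its cap there and lay the cap flat, top up, in the metal tray with the other cap. Set the jar and the cap down rather than letting them fall, and leave everything else where it is.

Things in the scene. Friction and masses are not known exactly. Their poses are not given: they have to be found in the camera images.
- jar_mid (a point): the empty jar to open: clear glass, square body 64 x 64 mm, 100 mm tall, round neck above, paper label on one side, steel cap on; 0.4 kg, 130 mm tall in all. This point: on its axis, 60 mm above its foot; x and y square to its sides, z up. Hold it within 10 mm under the shoulder (the cap needs room in the hand) or by the cap. On the table it would turn with the cap; in the pocket only some 9 degrees.
- jar_neck (a point): centre of the jar's mouth, top of its threaded neck (43 mm across, 20 mm tall), 120 mm above the jar's foot. Right-hand thread: turned anticlockwise seen from above, the cap unscrews and rises 6 mm a turn, with 1.5 mm of axial play; it turns easily, stays where it is left, and lets go after 1.25 turns (7.9 rad, 7.5 mm of rise); then it lifts straight off.
- cap_mid (a point): the jar's screw cap: round steel, 58 mm across, 28.5 mm tall, hollow from below (skirt 18.5 mm deep under a solid top of 10 mm), about 60 g. This point: on its axis, half-way up, 14.25 mm above its lower rim; z up. Closed, its lower rim is 101.5 mm above the jar's foot, so this point is 55.75 mm above jar_mid.
- pocket (a point): floor centre of the crate's empty end pocket, 8 mm above the table; x and y square to its walls, z up. Low wooden crate, fixed: 251 x 89 mm, 60 mm tall, walls 8 mm, three pockets in a row along y, each 73 x 73 mm, 81 mm apart, dividers 52 mm above the table. A short tin stands in the middle pocket, an open jar in the other end one.
- tray: shallow sheet-metal tray, 170 mm along its x, 270 mm along its y, rim 18 mm high, floor 3 mm thick, fixed; origin at the centre of its underside, z up. The other cap lies in its +y half; the -y half is free.
- tray_free (a point): centre of the free half of the tray's floor, 3 mm above the table (55 mm from the tray's centre along its -y); axes as the tray's.
- open_jar_mid (a point): bystander: a jar of the same make, already open, in the far end pocket of the crate; 120 mm tall, this point on its axis 60 mm above its foot.
- other_cap_mid (a point): bystander: the cap of the open jar (58 mm across, 28.5 mm tall), lying top up in the tray; this point at its centre.
- tin_mid (a point): bystander: short round tin, 63 mm across, 48 mm tall, in the middle pocket of the crate; this point at its centre.
- shaker_mid (a point): bystander: round steel flour shaker, 72 mm across, 118 mm tall, standing on the table; this point at its centre.
- scraper_mid (a point): bystander: dough scraper lying flat, steel blade 110 x 150 mm with a wooden grip along one long edge, 25 mm thick; this point at its centre.
- pin_mid (a point): bystander: wooden rolling pin lying on the table, 430 mm long, 48 mm thick; this point at its centre.
Things that resemble listed ones, but are neither listed nor needed, are in the scene too. Leave any pink or red look-alike of the part that bears cap_mid alone.

How it is judged:
By the outcome, as a careful person would: the job done as asked, in the order asked, and still so for the second after the job is handed in, with the robot touching nothing.
It also fails if it takes over 72 s, if anything falls off the work surface, if the arm or the gripper's body presses on something with over 40 N, if the wrist force passes 120 N, or if a joint passes its speed limit or range.

## Working session

There is one attempt and no reset: what is moved stays moved. The work goes in short steps, Python scripts to look and compute and a tool call to move; the robot and the scene stay as the last step left them, time stands still between calls to the robot, and variables do not carry over. Pictures are saved under pics/ and viewed, at most 10 in all, crops included, and the job is handed in when it is done.

Besides the shell and the picture viewer there is one more tool, called after "Emit:" in YAML: its name, and indented under it one key for each argument. step_arm: Moves the arm, as the interface text tells. Its arguments: {"type":"object","properties":{"delta_rot":{"type":"array","items":{"type":"array","items":{"type":"number"}}},"travel":{"type":"array","items":{"type":"array","items":{"type":"number"}}},"claw":{"type":"array","items":{"type":"number"}},"force":{"type":"number"}},"required":["delta_rot","travel","claw"]}

```bash
mkdir -p pics; ls; cat > h.py <<'E'
from station import robot
import numpy as np, cv2
from scipy.spatial.transform import Rotation as Ro
def cal(n):
    c=robot.get_calibration(n); return [np.array(c[k],float) for k in ("K","R","t")]+[c["k1"]]
def proj(n,X):
    K,R,t,k=cal(n); p=R@np.array(X,float)+t; s=p[:2]/p[2]; s=s*(1+k*(s@s)); return (K@[s[0],s[1],1])[:2]
def ray(n,px):
    K,R,t,k=cal(n); d=np.linalg.solve(K,[px[0],px[1],1.])[:2]; s=d.copy()
    for _ in range(30): s=d/(1+k*(s@s))
    return -R.T@t, R.T@np.array([s[0],s[1],1.])
def atz(n,px,z):
    o,v=ray(n,px); return o+v*(z-o[2])/v[2]
def tri(obs):
    A=np.zeros((3,3));b=np.zeros(3)
    for n,px in obs:
        o,v=ray(n,px);v=v/np.linalg.norm(v);M=np.eye(3)-np.outer(v,v);A+=M;b+=M@o
    return np.linalg.solve(A,b)
E
python3 - <<'E'
from h import *
np.set_printoptions(precision=3,suppress=True)
for n in("scene","top"):
    cv2.imwrite(f"pics/{n}0.png",robot.get_image(n)); K,R,t,k=cal(n); print(n,-R.T@t,R[2],K[0,0],k)
    for q in("jar_mid","jar_neck","cap_mid","pocket","tray","tray_free","open_jar_mid","other_cap_mid","tin_mid","shaker_mid"):
        print(q,[(np.round(d["centre"]),round(d["conf"],2)) for d in robot.pinpoint(q,n)[:4]])
print(robot.pinch_z,robot.sense())
E
```

```text
pics
scene [1.06  0.975 1.056] [-0.383 -0.687 -0.618] 588.5602597340909 0.007659235921641065
jar_mid [(array([427., 321.]), 0.73)]
jar_neck [(array([425., 307.]), 0.57)]
cap_mid [(array([430., 304.]), 0.88), (array([473., 360.]), 0.86), (array([437., 374.]), 0.8), (array([463., 328.]), 0.66)]
pocket [(array([327., 324.]), 0.83)]
tray [(array([261., 262.]), 0.89)]
tray_free [(array([253., 247.]), 0.91), (array([276., 272.]), 0.38)]
open_jar_mid [(array([348., 354.]), 0.8)]
other_cap_mid [(array([274., 271.]), 0.89), (array([426., 323.]), 0.68)]
tin_mid [(array([337., 340.]), 0.88), (array([327., 208.]), 0.43)]
shaker_mid [(array([325., 216.]), 0.74)]
top [ 0.324 -0.086  1.516] [ 0.09   0.014 -0.996] 539.8995235531454 -0.13555291320786633
jar_mid [(array([202., 261.]), 0.75)]
jar_neck [(array([194., 262.]), 0.77)]
cap_mid [(array([172., 286.]), 0.92), (array([164., 214.]), 0.81), (array([198., 261.]), 0.74), (array([198., 305.]), 0.72)]
pocket [(array([260., 204.]), 0.57)]
tray [(array([366., 189.]), 0.81)]
tray_free [(array([385., 188.]), 0.82), (array([198., 262.]), 0.65)]
open_jar_mid [(array([200., 188.]), 0.77)]
other_cap_mid [(array([335., 185.]), 0.83), (array([261., 200.]), 0.33)]
tin_mid [(array([233., 196.]), 0.56), (array([335., 185.]), 0.32)]
shaker_mid [(array([384., 262.]), 0.9)]
0.0188 {'time': 1.1, 'q': array([-1.421,  0.087,  1.371, -0.   ,  1.684, -0.103]), 'joint_vel': array([-0.002,  0.001, -0.   , -0.001, -0.001,  0.   ]), 'tau': array([  0.001, -34.006, -30.26 ,   0.072,   0.024,   0.   ]), 'eef_pos': array([ 0.138, -0.533,  0.206]), 'tcp_rot': array([ 3.116,  0.396, -0.   ]), 'contact_force': array([-0.445,  0.011, -0.203]), 'wrist_torque': array([-0.02 , -0.014, -0.035]), 'grasp_force': 0.0, 'width': 0.9994478717977404}
```

View pics/scene0.png

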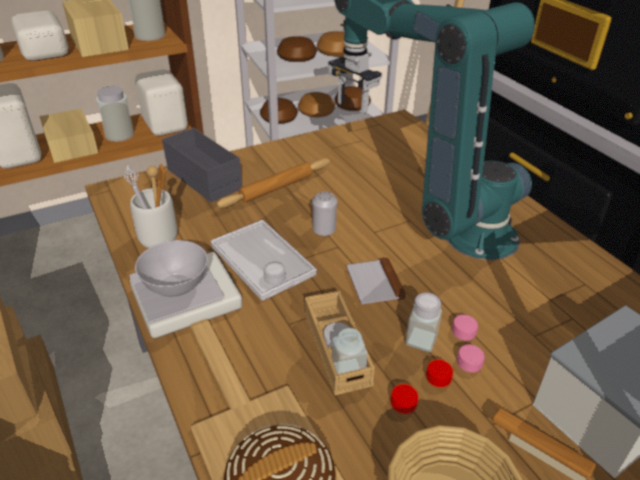

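View pics/top0.png

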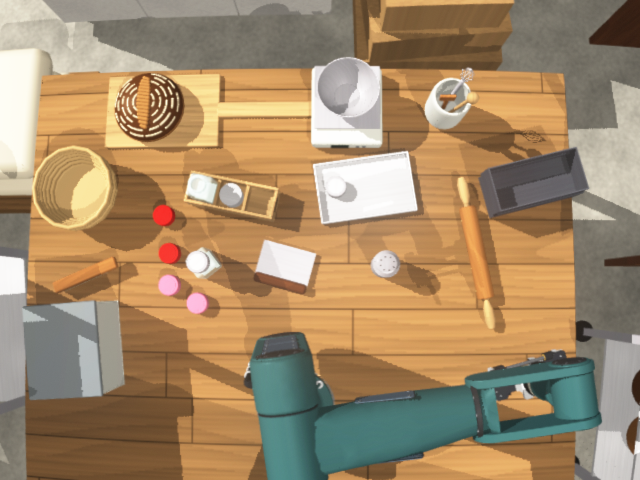

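In the top picture, the cap candidates are the steel one on the jar (202,261), red ones at (164,215) and (169,253), and pink ones at (168,285) and (197,303). The steel cap on the jar fits because it is the only one on a jar. The other steel cap, at (335,185) in the tray, is the bystander. The empty pocket is at top (260,204) and the free half of the tray at (385,188). I'll confirm this in an enlarged crop.

```bash
python3 - <<'E'
from h import *
np.set_printoptions(precision=4,suppress=True)
a=cv2.imread("pics/top0.png");b=cv2.imread("pics/scene0.png")
A=cv2.resize(a[160:300,150:290],(560,560)[::1],interpolation=cv2.INTER_CUBIC)[:, :]
A=cv2.resize(a[165:290,155:285],(480,462),interpolation=cv2.INTER_CUBIC)
B=cv2.resize(b[280:400,295:485],None,fx=3.0,fy=3.0,interpolation=cv2.INTER_CUBIC)
B=cv2.resize(b[285:360,385:450],(320,369),interpolation=cv2.INTER_CUBIC)
c=np.zeros((462,800,3),np.uint8);c[:,:480]=A;c[:369,480:]=B
cv2.imwrite("pics/crop1.png",c)
def best(q,n):
    r=robot.pinpoint(q,n); return r[0]["centre"] if r else None
robot.get_image("scene");robot.get_image("top")
for q in("jar_mid","jar_neck","pocket","tray","tray_free","open_jar_mid","other_cap_mid","tin_mid","shaker_mid","scraper_mid"):
    p=[(n,best(q,n)) for n in("scene","top")]
    p=[x for x in p if x[1] is not None]
    if len(p)==2:
        X=tri(p);print(q,X,[np.round(proj(n,X)-px,1) for n,px in p])
print("cap",tri([("scene",(430,304)),("top",(198,261))]))
E
```

```text
jar_mid [0.3989 0.2514 0.073 ] [array([0.1, 0. ]), array([ 0., -0.])]
jar_neck [0.3914 0.2505 0.11  ] [array([0.2, 0. ]), array([ 0.1, -0.1])]
pocket [0.5652 0.103  0.004 ] [array([-0.2, -0. ]), array([-0.1,  0.1])]
tray [ 0.6107 -0.2051 -0.0118] [array([-0.9, -0.2]), array([-0.4,  0.7])]
tray_free [ 0.619  -0.2478  0.0005] [array([-0.7, -0.1]), array([-0.4,  0.6])]
open_jar_mid [0.6016 0.2599 0.0671] [array([0.5, 0.1]), array([ 0.2, -0.3])]
other_cap_mid [ 0.6145 -0.1065  0.028 ] [array([-1.3, -0.2]), array([-0.6,  1. ])]
tin_mid [0.5873 0.1865 0.0382] [array([1.5, 0.2]), array([ 0.7, -1. ])]
shaker_mid [ 0.3907 -0.2467  0.0612] [array([-2.2, -0.3]), array([-1.3,  2. ])]
scraper_mid [ 0.3913  0.022  -0.0004] [array([-1.2, -0.1]), array([-0.7,  0.9])]
cap [0.392  0.2516 0.1189]
```

View pics/crop1.png

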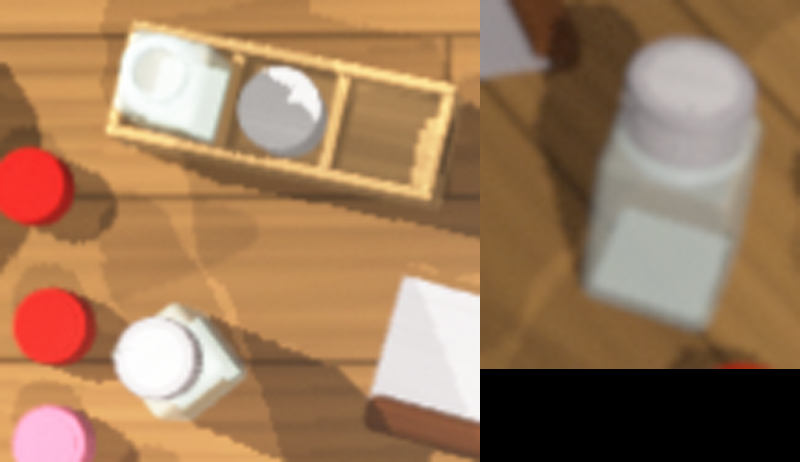

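```bash
python3 - <<'E'
from h import *
np.set_printoptions(precision=4,suppress=True)
def cr(p): return (155+p[0]/3.692,165+p[1]/3.696)
P=[atz("top",cr(p),.06) for p in((135,22),(455,87),(437,202),(107,132))]
def ang(a,b): d=b-a; return np.degrees(np.arctan2(d[1],d[0]))
P=np.array(P);print("crate",P[:,:2].tolist(),P.mean(0),ang(P[1],P[0]),ang(P[2],P[3]),ang(P[2],P[1])+90,ang(P[3],P[0])+90,np.linalg.norm(P[0]-P[1]),np.linalg.norm(P[1]-P[2]))
T=np.array([atz("top",p,.018) for p in((314,163),(407,153),(417,213),(322,223))])
print("tray",T.mean(0),ang(T[1],T[0]),ang(T[2],T[3]),np.linalg.norm(T[0]-T[1]),np.linalg.norm(T[1]-T[2]))
a=atz("scene",(406.3,343.9),0);b=atz("scene",(430.7,351.7),0)
print("label edge",a,b,ang(a,b),np.linalg.norm(a-b))
c=[atz("top",cr((178,302)),.1),atz("top",cr((245,370)),0),atz("top",cr((178,418)),.1),atz("top",cr((178,418)),0)]
print(c, ang(c[1],c[3]))
# wireframe overlay for jar candidates
a=cv2.imread("pics/top0.png");b=cv2.imread("pics/scene0.png")
E
```

```text
crate [[0.6481790511514471, 0.2883815188862761], [0.59817158157551, 0.04601354091615527], [0.5122027044753306, 0.058190975535933984], [0.5645444098647092, 0.30695393042758706]] [0.5808 0.1749 0.06  ] 78.34183434760533 78.11783570682138 81.93772710325025 77.47972138760161 0.2474731980613522 0.0868270565191792
tray [ 0.6091 -0.1948  0.018 ] 96.56688245029073 96.29470698977948 0.26579887691691745 0.173988072065093
label edge [0.4329 0.2456 0.    ] [0.3957 0.2918 0.    ] 128.85750871233557 0.0592781264135964
[array([0.4343, 0.2404, 0.1   ]), array([0.3902, 0.2102, 0.    ]), array([0.3512, 0.2385, 0.1   ]), array([0.3531, 0.2615, 0.    ])] 125.89028174114891
```

```bash
cat > fit.py <<'E'
from h import *
from scipy.optimize import differential_evolution
np.set_printoptions(precision=4,suppress=True)
I={n:cv2.imread(f"pics/{n}0.png") for n in("top","scene")}
def rect(x,y,yaw,w,l,z):
    c,s=np.cos(yaw),np.sin(yaw)
    return [np.array([x+c*a-s*b,y+s*a+c*b,z]) for a,b in((w/2,l/2),(-w/2,l/2),(-w/2,-l/2),(w/2,-l/2))]
def loop(P): return [(P[i],P[(i+1)%len(P)]) for i in range(len(P))]
def jar(p):
    x,y,w=p; A=rect(x,y,w,.064,.064,0.001);B=rect(x,y,w,.064,.064,.1)
    C=[np.array([x+.029*np.cos(t),y+.029*np.sin(t),.13]) for t in np.linspace(0,2*np.pi,17)[:-1]]
    return loop(C)+loop(A)+[(a,b) for a,b in zip(A,B)]+loop(B)
def crate(p):
    x,y,w=p; return loop(rect(x,y,w,.089,.251,.06))+loop(rect(x,y,w,.089,.251,.0))+loop(rect(x,y,w,.073,.235,.06))
def tray(p):
    x,y,w=p; return loop(rect(x,y,w,.17,.27,.018))+loop(rect(x,y,w,.17,.27,.0))
D={}
for n in I:
    g=cv2.GaussianBlur(cv2.cvtColor(I[n],6),(0,0),.8); e=cv2.Canny(g,30,80)
    D[n]=np.minimum(cv2.distanceTransform(255-e,cv2.DIST_L2,5),4)
def cost(p,m,ns=("top","scene")):
    s=[]
    for n in ns:
        for a,b in m(p):
            for t in np.linspace(0,1,9)[:-1]:
                u,v=proj(n,a+(b-a)*t); s.append(D[n][int(np.clip(round(v),0,479)),int(np.clip(round(u),0,639))])
    return np.mean(s)
if __name__=="__main__":
    import builtins
    _c={n:cal(n) for n in I}
    import h; h.cal=lambda n:_c[n]
    R={}
    for m,g,d in((jar,(.392,.2505,.64),.3),(crate,(.581,.175,-.206),.06),(tray,(.609,-.195,.112),.06)):
        for ns in(("top","scene"),("top",),("scene",)):
            r=differential_evolution(cost,[(g[0]-.012,g[0]+.012),(g[1]-.012,g[1]+.012),(g[2]-d,g[2]+d)],args=(m,ns),popsize=8,maxiter=25,polish=False,seed=1)
            print(m.__name__,ns,r.x,np.degrees(r.x[2]),r.fun,flush=True)
            R.setdefault(m,r.x)
    out=[]
    for n,(x0,y0,w,hh) in(("top",(155,145,265,150)),("scene",(210,215,245,185))):
        s=3;im=cv2.resize(I[n],None,fx=s,fy=s,interpolation=cv2.INTER_CUBIC)
        for m,p in R.items():
            for a,b in m(p):
                q=[tuple(int(v) for v in np.round((proj(n,k)+.5)*s)) for k in(a,b)]
                cv2.line(im,q[0],q[1],(0,255,0) ,1)
        out.append(im[y0*s:(y0+hh)*s,x0*s:(x0+w)*s])
        cv2.imwrite(f"pics/fit_{n}.png",out[-1])
E
time python3 fit.py
```

```text
jar ('top', 'scene') [0.3943 0.2505 0.8106] 46.44128784867215 0.9288309812545776
jar ('top',) [0.394  0.2518 0.929 ] 53.23032217347517 0.7328696250915527
jar ('scene',) [0.3946 0.2496 0.806 ] 46.178925995264755 1.003474473953247
crate ('top', 'scene') [ 0.584   0.1779 -0.1912] -10.952190324206045 1.230014443397522
crate ('top',) [ 0.5854  0.1862 -0.2068] -11.85122261786882 0.78115314245224
crate ('scene',) [ 0.586   0.1803 -0.1953] -11.190257260046033 1.449773907661438
tray ('top', 'scene') [ 0.6135 -0.1977  0.1461] 8.370123593002019 1.0027859210968018
tray ('top',) [ 0.5988 -0.2008  0.1362] 7.805149432778534 0.4530765414237976
tray ('scene',) [ 0.6138 -0.1939  0.1203] 6.892528250427493 1.3528828620910645
real	0m52.309s
user	0m52.097s
sys	0m0.465s
```

View pics/fit_top.png

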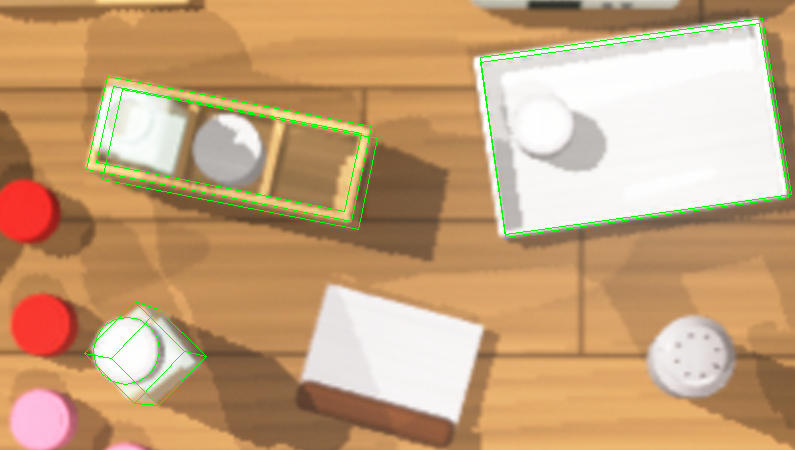

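View pics/fit_scene.png

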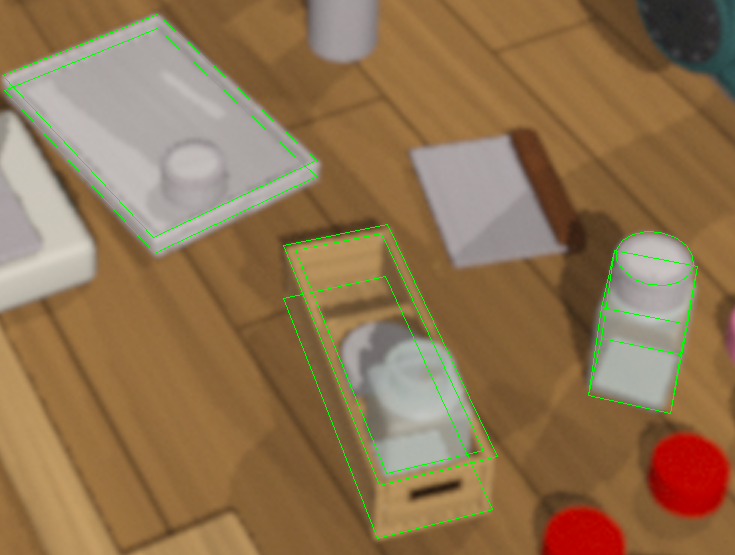

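The fits agree to a few mm. The jar is at about (394,250) mm with yaw around 42° ± 4, and the crate is at about (583,177) with yaw around −11.3°. Now I'll move to the jar.

Emit:
step_arm:
  delta_rot:
    - [0, 0, 13]
    - [0, 0, 13]
    - [0, 0, 13]
    - [0, 0, 13]
    - [0, 0, 13]
    - [0, 0, 13]
    - [0, 0, 13]
    - [0, 0, 13]
    - [0, 0, 27]
    - [0, 0, 27]
    - [0, 0, 27]
    - [0, 0, 27]
  travel:
    - [212, 433, 14]
    - [212, 433, 14]
    - [212, 433, 14]
    - [212, 433, 14]
    - [212, 433, 14]
    - [212, 433, 14]
    - [212, 433, 14]
    - [212, 433, 14]
    - [256, 783, -6]
    - [256, 783, -6]
    - [256, 783, -6]
    - [256, 783, -6]
  claw: [0, 0, 0, 0, 0, 0, 0, 0, 0, 0, 0, 0]
  force: 30

```text
time: 3.7
eef_pos: [0.3806, 0.1503, 0.2057]
tcp_rot: [2.937, 1.113, 0.003]
contact_force: [1.5, -0.4, 1.1]
width: 1.001
grasp_force: 0.0
```

```bash
cat >> h.py <<'E'
def st():
    s=robot.sense(); R=Ro.from_rotvec(s["tcp_rot"]).as_matrix()
    print("t %.2f"%s["time"],"mm",np.round(s["eef_pos"]*1000,1),"psi %.1f"%np.degrees(np.arctan2(R[1,0],R[0,0])),"tilt",np.round(R[:2,2],3),"q",np.round(s["q"],2),"F",np.round(s["contact_force"],1),"w %.1fmm g %.1f"%(s["width"]*94,s["grasp_force"]))
E
python3 -c "
from h import *
st()"
```

```text
t 3.70 mm [380.6 150.3 205.7] psi 41.5 tilt [ 0.002 -0.   ] q [ 0.24 -0.23  1.67 -0.    1.7   1.08] F [ 1.5 -0.4  1.1] w 94.1mm g 0.0
```

Emit:
step_arm:
  delta_rot:
    - [0, 0, 0]
    - [0, 0, 0]
  travel:
    - [0, 0, 0]
    - [0, 0, 0]
  claw: [0, 0]

```text
time: 3.95
eef_pos: [0.3806, 0.1479, 0.2053]
tcp_rot: [2.937, 1.114, -0.001]
contact_force: [-0.4, -1.8, 0.4]
width: 0.999
grasp_force: 0.0
```

Emit:
step_arm:
  delta_rot:
    - [0, 0, 0]
    - [0, 0, 0]
    - [0, 0, 0]
    - [0, 0, 0]
    - [0, 0, 0]
    - [0, 0, 0]
    - [0, 0, 0]
    - [0, 0, 0]
    - [0, 0, 0]
    - [0, 0, 0]
    - [0, 0, 0]
    - [0, 0, 0]
  travel:
    - [13.5, 102.5, 0]
    - [13.5, 102.5, 0]
    - [13.5, 102.5, -20]
    - [13.5, 102.5, -60]
    - [13.5, 102.5, -100]
    - [13.5, 102.5, -129]
    - [13.5, 102.5, -129]
    - [13.5, 102.5, -129]
    - [13.5, 102.5, -129]
    - [13.5, 102.5, -129]
    - [13.5, 102.5, -129]
    - [13.5, 102.5, -129]
  claw: [0, 0, 0, 0, 0, 0, 0, 1, 1, 1, 1, 1]
  force: 25

```text
time: 5.45
eef_pos: [0.3946, 0.2513, 0.0776]
tcp_rot: [-2.937, -1.113, -0.003]
contact_force: [-0.8, 1.1, 5.2]
width: 0.683
grasp_force: 24.8
```

```bash
python3 -c "
from h import *
st()
robot.get_image('scene')
"
```

```text
t 5.45 mm [394.6 251.3  77.6] psi 41.5 tilt [0.002 0.001] q [ 0.45 -0.04  1.75  0.    1.42  1.29] F [-0.8  1.1  5.2] w 64.2mm g 24.8
```

Emit:
step_arm:
  delta_rot:
    - [0, 0, 0]
    - [0, 0, 0]
    - [0, 0, 0]
    - [0, 0, 8]
    - [0, 0, 16]
    - [0, 0, 24]
    - [0, 0, 32]
    - [0, 0, 37]
    - [0, 0, 37]
    - [0, 0, 37]
    - [0, 0, 37]
    - [0, 0, 37]
  travel:
    - [0, 0, 25]
    - [0, 0, 60]
    - [0, 0, 90]
    - [30, -25, 95]
    - [70, -60, 95]
    - [105, -92, 95]
    - [140, -124, 95]
    - [172, -152, 95]
    - [172, -152, 85]
    - [172, -152, 75]
    - [172, -152, 75]
    - [172, -152, 75]
  claw: [1, 1, 1, 1, 1, 1, 1, 1, 1, 1, 1, 1]

```text
time: 7.0
eef_pos: [0.5656, 0.0994, 0.1513]
tcp_rot: [-2.432, -1.989, 0.0]
contact_force: [0.2, 0.0, -5.0]
width: 0.686
grasp_force: 24.7
```

```bash
python3 - <<'E'
from h import *
np.set_printoptions(precision=4,suppress=True)
st()
for n in("top","scene"): cv2.imwrite(f"pics/{n}1.png",robot.get_image(n))
p=[(n,robot.pinpoint("jar_mid",n)) for n in("scene","top")]
print(p)
s=robot.sense();x,y,z=s["eef_pos"]
import h
from fit import rect,loop,crate
b=cv2.imread("pics/scene1.png");S=4
im=cv2.resize(b,None,fx=S,fy=S,interpolation=cv2.INTER_CUBIC)
foot=z+.0188-.0964
def dr(L,col):
    for a,c in L:
        q=[tuple(int(v) for v in np.round((proj("scene",k)+.5)*S)) for k in(a,c)]
        cv2.line(im,q[0],q[1],col,1)
w=np.radians(-11.4)
dr(loop(rect(x,y,w,.064,.064,foot)),(0,255,0))
dr(loop(rect(x,y,w,.064,.064,foot+.1)),(0,255,0))
dr(crate((.583,.177,w)),(255,0,0))
im=im[235*S:385*S,285*S:385*S+400][:600,:600]
cv2.imwrite("pics/crop2.png",im)
E
```

```text
t 7.00 mm [565.6  99.4 151.3] psi 78.6 tilt [-0. -0.] q [ 0.08  0.16  1.4  -0.    1.58  0.28] F [ 0.2  0.  -5. ] w 64.5mm g 24.7
[('scene', [{'centre': [332.0, 279.0], 'conf': 0.6}]), ('top', [{'centre': [256.4, 197.5], 'conf': 0.58}])]
```

View pics/crop2.png

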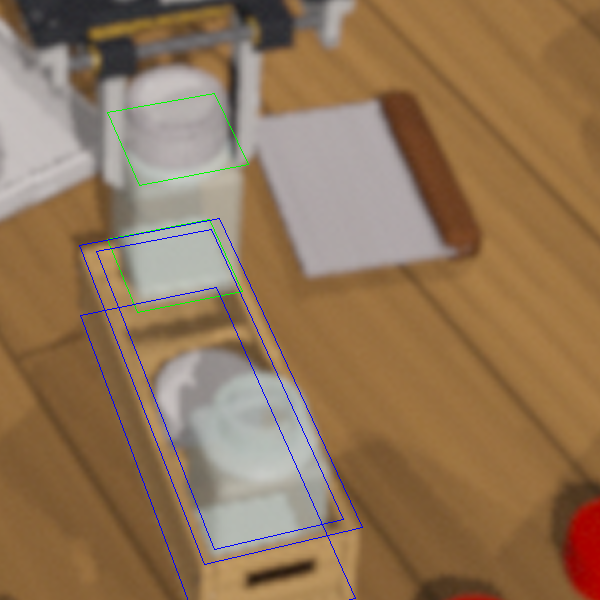

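```bash
python3 - <<'E'
from h import *
from scipy.optimize import least_squares
from fit import rect
np.set_printoptions(precision=4,suppress=True)
print("jar_mid tri",tri([("scene",(332,279)),("top",(256.4,197.5))]),"expected z .1337")
sc=[((a+.5)/3-.5+210,(b+.5)/3-.5+215) for a,b in((495,457),(380,487),(283,245),(388,225))] # near order
tp=[((a+.5)/3.694-.5+155,(b+.5)/3.696-.5+165) for a,b in((135,22),(107,132),(437,202),(455,87))]
# rect order: (+x,+y),(-x,+y),(-x,-y),(+x,-y)
sc=[sc[1],sc[0],sc[3],sc[2]]
for ns in(("scene",),("top",),("scene","top")):
    f=lambda p:np.concatenate([proj(n,X)-q for n in ns for X,q in zip(rect(*p,.089,.251,.06),sc if n=="scene" else tp)])
    r=least_squares(f,(.583,.177,-.2));x,y,w=r.x
    print(ns,r.x,np.degrees(w),"pocket",x+.081*np.sin(w),y-.081*np.cos(w),r.fun.round(1))
# calibration bias: pocket from net
for n in("top","scene"):
    for q in ("pocket","tin_mid","open_jar_mid"):
        z={"pocket":.008,"tin_mid":.032,"open_jar_mid":.068}[q]
        print(n,q,[(atz(n,d["centre"],z)[:2],round(d["conf"],2)) for d in robot.pinpoint(q,n)[:1]])
E
```

```text
jar_mid tri [0.558  0.0965 0.1385] expected z .1337
('scene',) [ 0.5844  0.1792 -0.1936] -11.093969515945608 pocket 0.5688507275017421 0.09973811003584476 [-0.6 -0.4  0.7  0.2 -0.1 -0.   0.   0.3]
('top',) [ 0.5818  0.176  -0.2026] -11.608933598960089 pocket 0.5655052615247811 0.09669306490738315 [-0.2 -0.5  0.   0.8 -1.   0.1  1.1 -0.3]
('scene', 'top') [ 0.5831  0.1775 -0.1979] -11.337360313966254 pocket 0.5671394474618024 0.0980737337867612 [-0.7 -1.2  0.6 -0.5  0.3 -0.6  0.4 -0.4 -0.8 -0.8 -0.5  0.5 -1.4 -0.6
  0.6 -1. ]
top pocket [(array([0.5767, 0.1059]), 0.94)]
top tin_mid [(array([0.5855, 0.1836]), 0.58)]
top open_jar_mid []
scene pocket [(array([0.5712, 0.1073]), 0.84)]
scene tin_mid [(array([0.591 , 0.1835]), 0.84)]
scene open_jar_mid [(array([0.6012, 0.2595]), 0.75)]
```

Emit:
step_arm:
  delta_rot:
    - [0, 0, 0]
    - [0, 0, 0]
    - [0, 0, 0]
    - [0, 0, 0]
    - [0, 0, 0]
    - [0, 0, 0]
  travel:
    - [2, -1, -4]
    - [2, -1, -10]
    - [2, -1, -14]
    - [2, -1, -16]
    - [2, -1, -18]
    - [2, -1, -18]
  claw: [1, 1, 1, 1, 1, 1]

```text
time: 8.25
eef_pos: [0.5681, 0.0976, 0.1332]
tcp_rot: [-2.433, -1.987, 0.0]
contact_force: [0.3, 0.8, -5.3]
width: 0.679
grasp_force: 24.7
```

```bash
python3 -c "
from h import *
st()"
```

```text
t 8.25 mm [568.1  97.6 133.2] psi 78.5 tilt [-0. -0.] q [ 0.07  0.17  1.42 -0.    1.55  0.27] F [ 0.3  0.8 -5.3] w 63.8mm g 24.7
```

Emit:
step_arm:
  delta_rot:
    - [0, 0, 0]
    - [0, 0, 0]
    - [0, 0, 0]
    - [0, 0, 0]
    - [0, 0, 0]
    - [0, 0, 0]
  travel:
    - [-0.5, 0.5, -3]
    - [-0.5, 0.5, -6]
    - [-0.5, 0.5, -9]
    - [-0.5, 0.5, -12]
    - [-0.5, 0.5, -15]
    - [-0.5, 0.5, -15]
  claw: [1, 1, 1, 1, 1, 1]

```text
time: 9.0
eef_pos: [0.5674, 0.0981, 0.1179]
tcp_rot: [-2.433, -1.987, 0.001]
contact_force: [0.1, -0.7, -5.2]
width: 0.686
grasp_force: 24.7
```

```bash
python3 -c "
from h import *
st()"
```

```text
t 9.00 mm [567.4  98.1 117.9] psi 78.5 tilt [-0.001 -0.   ] q [ 0.07  0.18  1.44 -0.    1.52  0.27] F [ 0.1 -0.7 -5.2] w 64.5mm g 24.7
```

Emit:
step_arm:
  delta_rot:
    - [0, 0, 0]
    - [0, 0, 0]
    - [0, 0, 0]
    - [0, 0, 0]
    - [0, 0, 0]
    - [0, 0, 0]
    - [0, 0, 0]
    - [0, 0, 0]
  travel:
    - [0, 0, -7]
    - [0, 0, -14]
    - [0, 0, -21]
    - [0, 0, -27]
    - [0, 0, -29]
    - [0, 0, -31]
    - [0, 0, -32]
    - [0, 0, -32]
  claw: [1, 1, 1, 1, 1, 1, 1, 1]

```text
time: 10.0
eef_pos: [0.5678, 0.0981, 0.0865]
tcp_rot: [2.433, 1.987, 0.0]
contact_force: [0.0, -0.3, -5.9]
width: 0.688
grasp_force: 24.7
```

```bash
python3 -c "
from h import *
st()"
```

```text
t 10.00 mm [567.8  98.1  86.5] psi 78.5 tilt [ 0. -0.] q [ 0.07  0.2   1.49 -0.    1.46  0.27] F [ 0.  -0.3 -5.9] w 64.7mm g 24.7
```

Still hanging, so I'll ease down to contact.

Emit:
step_arm:
  delta_rot:
    - [0, 0, 0]
    - [0, 0, 0]
    - [0, 0, 0]
  travel:
    - [0, 0, -1]
    - [0, 0, -2]
    - [0, 0, -2]
  claw: [1, 1, 1]

```text
time: 10.38
eef_pos: [0.5679, 0.098, 0.0856]
tcp_rot: [2.432, 1.987, 0.001]
contact_force: [-3.2, -1.6, 2.4]
width: 0.684
grasp_force: 24.7
```

```bash
python3 -c "
from h import *
st()"
```

```text
t 10.38 mm [567.9  98.   85.6] psi 78.5 tilt [ 0.001 -0.   ] q [ 0.07  0.2   1.49 -0.    1.46  0.27] F [-3.2 -1.6  2.4] w 64.3mm g 24.7
```

Emit:
step_arm:
  delta_rot:
    - [0, 0, 0]
    - [0, 0, 0]
    - [0, 0, 0]
    - [0, 0, 0]
    - [0, 0, 0]
    - [0, 0, -10]
    - [0, 0, -20]
    - [0, 0, -30]
    - [0, 0, -40]
    - [0, 0, -50]
    - [0, 0, -60]
    - [0, 0, -70]
  travel:
    - [0, 0, 0]
    - [0, 0, 0]
    - [0, 0, 0]
    - [0, 0, 14]
    - [0, 0, 28]
    - [0, 0, 28]
    - [0, 0, 28]
    - [0, 0, 28]
    - [0, 0, 28]
    - [0, 0, 28]
    - [0, 0, 28]
    - [0, 0, 28]
  claw: [0, 0, 0, 0, 0, 0, 0, 0, 0, 0, 0, 0]

```text
time: 11.88
eef_pos: [0.5684, 0.0982, 0.114]
tcp_rot: [3.134, 0.223, 0.003]
contact_force: [-0.4, -0.4, -1.1]
width: 0.999
grasp_force: 0.0
```

Emit:
step_arm:
  delta_rot:
    - [0, 0, -10]
    - [0, 0, -20]
    - [0, 0, -20]
    - [0, 0, -20]
    - [0, 0, -20]
    - [0, 0, -20]
  travel:
    - [0, 0, 0]
    - [0, 0, 0]
    - [0, 0, 0]
    - [0, 0, 0]
    - [0, 0, 0]
    - [0, 0, 0]
  claw: [0, 0, 0, 1, 1, 1]
  force: 20

```text
time: 12.62
eef_pos: [0.5677, 0.0981, 0.1124]
tcp_rot: [3.126, -0.314, -0.0]
contact_force: [-0.0, 0.4, 0.5]
width: 0.717
grasp_force: 0.0
```

```bash
python3 -c "
from h import *
st()
cv2.imwrite('pics/scene2.png',robot.get_image('scene'))
b=cv2.imread('pics/scene2.png')
cv2.imwrite('pics/crop3.png',cv2.resize(b[225:375,250:400],(600,600),interpolation=cv2.INTER_CUBIC))
"
```

```text
t 12.62 mm [567.7  98.1 112.4] psi -11.5 tilt [-0. -0.] q [ 0.07  0.18  1.45 -0.    1.51  1.84] F [-0.   0.4  0.5] w 67.4mm g 0.0
```

View pics/crop3.png

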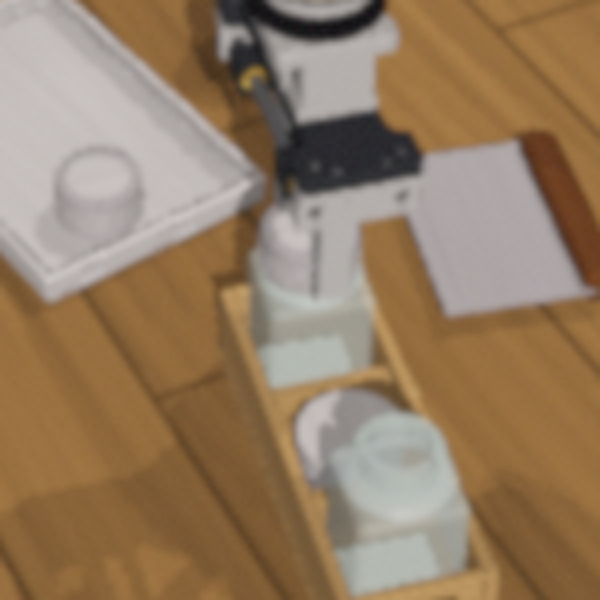

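The jar stands upright in the end pocket, with its foot behind the divider (crop (310,370)). The fingers are still closing around the cap.

Emit:
step_arm:
  delta_rot:
    - [0, 0, 0]
    - [0, 0, 0]
    - [0, 0, 0]
    - [0, 0, 0]
  travel:
    - [0, 0, 0]
    - [0, 0, 0]
    - [0, 0, 0]
    - [0, 0, 0]
  claw: [1, 1, 1, 1]

```text
time: 13.18
eef_pos: [0.5677, 0.0982, 0.1123]
tcp_rot: [-3.126, 0.315, 0.0]
contact_force: [0.3, -0.1, -0.2]
width: 0.611
grasp_force: 20.0
```

```bash
python3 -c "
from h import *
st()"
```

```text
t 13.18 mm [567.7  98.2 112.3] psi -11.5 tilt [-0.  0.] q [0.07 0.18 1.45 0.   1.51 1.84] F [ 0.3 -0.1 -0.2] w 57.5mm g 20.0
```

Emit:
step_arm:
  delta_rot:
    - [0, 0, 10]
    - [0, 0, 20]
    - [0, 0, 30]
    - [0, 0, 40]
    - [0, 0, 50]
    - [0, 0, 60]
    - [0, 0, 70]
    - [0, 0, 80]
    - [0, 0, 90]
    - [0, 0, 100]
    - [0, 0, 110]
    - [0, 0, 120]
  travel:
    - [0, 0, 0]
    - [0, 0, 0.2]
    - [0, 0, 0.4]
    - [0, 0, 0.5]
    - [0, 0, 0.7]
    - [0, 0, 0.9]
    - [0, 0, 1.0]
    - [0, 0, 1.2]
    - [0, 0, 1.4]
    - [0, 0, 1.5]
    - [0, 0, 1.7]
    - [0, 0, 1.9]
  claw: [1, 1, 1, 1, 1, 1, 1, 1, 1, 1, 1, 1]

```text
time: 14.68
eef_pos: [0.5675, 0.0978, 0.114]
tcp_rot: [-1.829, -2.554, 0.001]
contact_force: [-0.5, -0.7, -1.3]
width: 0.614
grasp_force: 20.0
```

```bash
python3 -c "
from h import *
st();print(robot.sense()['wrist_torque'])"
```

```text
t 14.68 mm [567.5  97.8 114. ] psi 108.8 tilt [-0. -0.] q [ 0.07  0.18  1.45 -0.    1.51 -0.26] F [-0.5 -0.7 -1.3] w 57.7mm g 20.0
[-0.03015686 -0.15479    -0.01925786]
```

Emit:
step_arm:
  delta_rot:
    - [0, 0, 10]
    - [0, 0, 20]
    - [0, 0, 30]
    - [0, 0, 40]
    - [0, 0, 50]
    - [0, 0, 60]
    - [0, 0, 70]
    - [0, 0, 80]
    - [0, 0, 90]
    - [0, 0, 100]
    - [0, 0, 110]
    - [0, 0, 120]
  travel:
    - [0, 0, 0.2]
    - [0, 0, 0.3]
    - [0, 0, 0.5]
    - [0, 0, 0.7]
    - [0, 0, 0.8]
    - [0, 0, 1.0]
    - [0, 0, 1.2]
    - [0, 0, 1.3]
    - [0, 0, 1.5]
    - [0, 0, 1.7]
    - [0, 0, 1.8]
    - [0, 0, 2.0]
  claw: [1, 1, 1, 1, 1, 1, 1, 1, 1, 1, 1, 1]

```text
time: 16.18
eef_pos: [0.568, 0.0983, 0.1162]
tcp_rot: [-1.298, 2.86, 0.0]
contact_force: [0.9, 1.0, -1.1]
width: 0.615
grasp_force: 20.0
```

Emit:
step_arm:
  delta_rot:
    - [0, 0, 0]
    - [0, 0, 0]
    - [0, 0, 0]
    - [0, 0, -10]
    - [0, 0, -20]
    - [0, 0, -30]
    - [0, 0, -40]
    - [0, 0, -50]
    - [0, 0, -60]
    - [0, 0, -70]
    - [0, 0, -80]
    - [0, 0, -90]
  travel:
    - [0, 0, 0]
    - [0, 0, 0]
    - [0, 0, 0]
    - [0, 0, 0]
    - [0, 0, 0]
    - [0, 0, 0]
    - [0, 0, 0]
    - [0, 0, 0]
    - [0, 0, 0]
    - [0, 0, 0]
    - [0, 0, 0]
    - [0, 0, 0]
  claw: [1, 0.2, 0.2, 0.2, 0.2, 0.2, 0.2, 0.2, 0.2, 0.2, 0.2, 0.2]

```text
time: 17.68
eef_pos: [0.5677, 0.0979, 0.1163]
tcp_rot: [1.124, 2.934, -0.0]
contact_force: [0.5, -0.2, -0.2]
width: 0.8
grasp_force: 0.0
```

```bash
python3 -c "
from h import *
st();print(robot.sense()['wrist_torque'])"
```

```text
t 17.68 mm [567.7  97.9 116.3] psi 138.1 tilt [ 0. -0.] q [ 0.07  0.18  1.45 -0.    1.52 -0.77] F [ 0.5 -0.2 -0.2] w 75.2mm g 0.0
[-0.00086873 -0.09990571 -0.0508881 ]
```

Emit:
step_arm:
  delta_rot:
    - [0, 0, -10]
    - [0, 0, -20]
    - [0, 0, -30]
    - [0, 0, -40]
    - [0, 0, -50]
    - [0, 0, -60]
    - [0, 0, -70]
    - [0, 0, -80]
    - [0, 0, -90]
    - [0, 0, -100]
    - [0, 0, -110]
    - [0, 0, -120]
  travel:
    - [0, 0, 0]
    - [0, 0, 0]
    - [0, 0, 0]
    - [0, 0, 0]
    - [0, 0, 0]
    - [0, 0, 0]
    - [0, 0, 0]
    - [0, 0, 0]
    - [0, 0, 0]
    - [0, 0, 0]
    - [0, 0, 0]
    - [0, 0, 0]
  claw: [0.2, 0.2, 0.2, 0.2, 0.2, 0.2, 0.2, 0.2, 0.2, 0.2, 0.2, 0.2]

```text
time: 19.18
eef_pos: [0.5677, 0.0979, 0.1163]
tcp_rot: [3.102, 0.494, 0.0]
contact_force: [-1.1, 0.4, 0.2]
width: 0.803
grasp_force: 0.0
```

Emit:
step_arm:
  delta_rot:
    - [0, 0, -10]
    - [0, 0, -20]
    - [0, 0, -30]
    - [0, 0, -40]
    - [0, 0, -50]
    - [0, 0, -60]
    - [0, 0, -60]
    - [0, 0, -60]
    - [0, 0, -60]
    - [0, 0, -60]
    - [0, 0, -60]
  travel:
    - [0, 0, 0]
    - [0, 0, 0]
    - [0, 0, 0]
    - [0, 0, 0]
    - [0, 0, 0]
    - [0, 0, 0]
    - [0, 0, 0]
    - [0, 0, 0]
    - [0, 0, 0]
    - [0, 0, 0]
    - [0, 0, 0]
  claw: [0.2, 0.2, 0.2, 0.2, 0.2, 0.2, 1, 1, 1, 1, 1]

```text
time: 20.55
eef_pos: [0.5677, 0.0981, 0.1163]
tcp_rot: [2.938, -1.113, 0.0]
contact_force: [-0.4, -0.3, 0.4]
width: 0.609
grasp_force: 20.0
```

```bash
python3 -c "
from h import *
st()"
```

```text
t 20.55 mm [567.7  98.1 116.3] psi -41.5 tilt [-0. -0.] q [ 0.07  0.18  1.45 -0.    1.52  2.37] F [-0.4 -0.3  0.4] w 57.3mm g 20.0
```

Emit:
step_arm:
  delta_rot:
    - [0, 0, 10]
    - [0, 0, 20]
    - [0, 0, 30]
    - [0, 0, 40]
    - [0, 0, 50]
    - [0, 0, 60]
    - [0, 0, 70]
    - [0, 0, 80]
    - [0, 0, 90]
    - [0, 0, 100]
    - [0, 0, 110]
    - [0, 0, 120]
  travel:
    - [0, 0, 0.2]
    - [0, 0, 0.3]
    - [0, 0, 0.5]
    - [0, 0, 0.7]
    - [0, 0, 0.8]
    - [0, 0, 1.0]
    - [0, 0, 1.2]
    - [0, 0, 1.3]
    - [0, 0, 1.5]
    - [0, 0, 1.7]
    - [0, 0, 1.8]
    - [0, 0, 2.0]
  claw: [1, 1, 1, 1, 1, 1, 1, 1, 1, 1, 1, 1]

```text
time: 22.05
eef_pos: [0.5679, 0.0985, 0.1183]
tcp_rot: [-2.427, -1.995, -0.002]
contact_force: [-0.2, 0.4, -0.3]
width: 0.61
grasp_force: 20.0
```

Emit:
step_arm:
  delta_rot:
    - [0, 0, 10]
    - [0, 0, 20]
    - [0, 0, 30]
    - [0, 0, 40]
    - [0, 0, 50]
    - [0, 0, 60]
    - [0, 0, 70]
    - [0, 0, 80]
    - [0, 0, 90]
    - [0, 0, 100]
    - [0, 0, 110]
    - [0, 0, 120]
  travel:
    - [0, 0, 0.2]
    - [0, 0, 0.3]
    - [0, 0, 0.5]
    - [0, 0, 0.7]
    - [0, 0, 0.8]
    - [0, 0, 1.0]
    - [0, 0, 1.2]
    - [0, 0, 1.3]
    - [0, 0, 1.5]
    - [0, 0, 1.7]
    - [0, 0, 1.8]
    - [0, 0, 2.0]
  claw: [1, 1, 1, 1, 1, 1, 1, 1, 1, 1, 1, 1]

```text
time: 23.55
eef_pos: [0.5678, 0.0984, 0.1203]
tcp_rot: [-0.514, 3.099, 0.001]
contact_force: [0.6, 0.2, -0.0]
width: 0.608
grasp_force: 20.0
```

Emit:
step_arm:
  delta_rot:
    - [0, 0, 10]
    - [0, 0, 20]
    - [0, 0, 28]
    - [0, 0, 28]
    - [0, 0, 28]
  travel:
    - [0, 0, 0.2]
    - [0, 0, 0.4]
    - [0, 0, 0.6]
    - [0, 0, 2.0]
    - [0, 0, 2.0]
  claw: [1, 1, 1, 1, 1]

```text
time: 24.18
eef_pos: [0.5677, 0.0981, 0.1222]
tcp_rot: [1.237, -2.888, -0.0]
contact_force: [-0.6, 0.5, -0.4]
width: 0.61
grasp_force: 20.0
```

```bash
python3 -c "
from h import *
st()"
```

```text
t 24.18 mm [567.7  98.1 122.2] psi -133.6 tilt [-0.  0.] q [ 0.07  0.18  1.44  0.    1.53 -2.31] F [-0.6  0.5 -0.4] w 57.3mm g 20.0
```

Emit:
step_arm:
  delta_rot:
    - [0, 0, 0]
    - [0, 0, 0]
    - [0, 0, 0]
    - [0, 0, 0]
  travel:
    - [0, 0, 2]
    - [0, 0, 4]
    - [0, 0, 5]
    - [0, 0, 5]
  claw: [1, 1, 1, 1]

```text
time: 24.68
eef_pos: [0.5678, 0.0981, 0.1274]
tcp_rot: [-1.239, 2.886, -0.0]
contact_force: [0.2, -0.5, -0.2]
width: 0.611
grasp_force: 20.0
```

```bash
python3 -c "
from h import *
st()"
```

```text
t 24.68 mm [567.8  98.1 127.4] psi -133.5 tilt [0. 0.] q [ 0.07  0.17  1.43  0.    1.54 -2.31] F [ 0.2 -0.5 -0.2] w 57.5mm g 20.0
```

Emit:
step_arm:
  delta_rot:
    - [0, 0, 0]
    - [0, 0, 0]
    - [0, 0, 0]
    - [0, 0, -9]
    - [0, 0, -18]
    - [0, 0, -27]
    - [0, 0, -36]
    - [0, 0, -45]
    - [0, 0, -54]
    - [0, 0, -62]
    - [0, 0, -70]
    - [0, 0, -70]
  travel:
    - [0, 0, 12]
    - [0, 0, 25]
    - [0, 0, 45]
    - [7, -48, 45]
    - [14, -96, 45]
    - [21, -144, 45]
    - [28, -192, 45]
    - [36, -244, 45]
    - [43, -295, 30]
    - [51, -350, 5]
    - [51, -350, -25]
    - [51, -350, -50]
  claw: [1, 1, 1, 1, 1, 1, 1, 1, 1, 1, 1, 1]

```text
time: 26.18
eef_pos: [0.6187, -0.2532, 0.0769]
tcp_rot: [0.644, 3.075, 0.0]
contact_force: [0.3, 1.1, -0.8]
width: 0.609
grasp_force: 20.0
```

```bash
python3 - <<'E'
from h import *
st()
a=robot.get_image('scene');b=robot.get_image('top')
A=cv2.resize(a[220:390,200:400],(600,510),interpolation=cv2.INTER_CUBIC)
cv2.imwrite('pics/crop4.png',A);cv2.imwrite('pics/top4.png',b)
for q in("tray","tray_free","other_cap_mid","jar_neck","cap_mid"):
  for n in("scene","top"): print(q,n,[(np.round(atz(n,d["centre"],.003)[:2]*1000),np.round(d["centre"]),round(d["conf"],2)) for d in robot.pinpoint(q,n)[:2]])
E
```

```text
t 26.18 mm [ 618.7 -253.2   76.9] psi 156.3 tilt [0. 0.] q [-0.47  0.4   1.25  0.    1.49 -1.63] F [ 0.3  1.1 -0.8] w 57.2mm g 20.0
tray scene [(array([ 609., -191.]), array([264., 259.]), 0.61)]
tray top [(array([ 611., -195.]), array([365., 188.]), 0.68)]
tray_free scene [(array([ 619., -247.]), array([252., 248.]), 0.8), (array([395.,  40.]), array([374., 285.]), 0.59)]
tray_free top [(array([ 612., -249.]), array([384., 188.]), 0.85), (array([ 623., -106.]), array([334., 184.]), 0.72)]
other_cap_mid scene [(array([ 593., -134.]), array([278., 269.]), 0.71)]
other_cap_mid top [(array([ 620., -109.]), array([334., 185.]), 0.83), (array([ 403., -247.]), array([384., 261.]), 0.26)]
jar_neck scene [(array([502.,  -8.]), array([330., 287.]), 0.97), (array([ 617., -121.]), array([272., 274.]), 0.72)]
jar_neck top [(array([587., 117.]), array([255., 196.]), 0.79)]
cap_mid scene [(array([325., 349.]), array([471., 357.]), 0.88), (array([ 578., -353.]), array([252., 224.]), 0.8)]
cap_mid top [(array([529., 376.]), array([165., 216.]), 0.92), (array([419., 358.]), array([170., 255.]), 0.85)]
```

View pics/crop4.png

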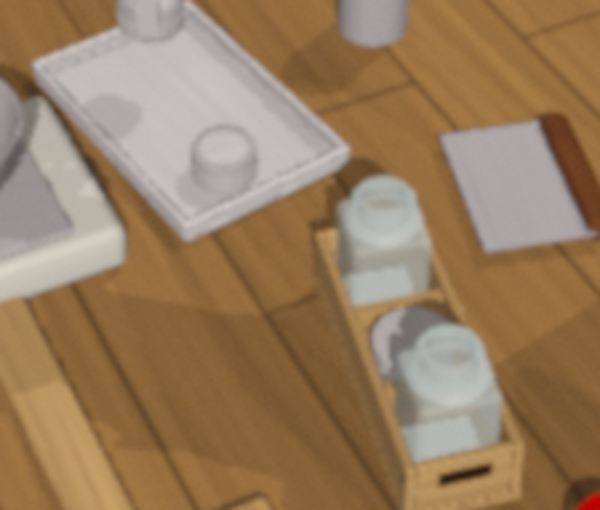

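Emit:
step_arm:
  delta_rot:
    - [0, 0, 0]
    - [0, 0, 0]
    - [0, 0, 0]
    - [0, 0, 0]
    - [0, 0, 0]
    - [0, 0, 0]
    - [0, 0, 0]
  travel:
    - [0, 1, -20]
    - [0, 1, -40]
    - [0, 1, -55]
    - [0, 1, -63]
    - [0, 1, -66]
    - [0, 1, -68]
    - [0, 1, -68]
  claw: [1, 1, 1, 1, 1, 1, 1]

```text
time: 27.65
eef_pos: [0.6191, -0.2511, 0.0099]
tcp_rot: [0.64, 3.075, -0.0]
contact_force: [-0.1, -0.1, -0.1]
width: 0.612
grasp_force: 20.0
```

Emit:
step_arm:
  delta_rot:
    - [0, 0, 0]
    - [0, 0, 0]
    - [0, 0, 0]
  travel:
    - [0, 0, -0.7]
    - [0, 0, -1.4]
    - [0, 0, -1.4]
  claw: [1, 1, 1]

```text
time: 28.02
eef_pos: [0.6187, -0.2509, 0.0079]
tcp_rot: [0.64, 3.076, 0.0]
contact_force: [0.8, 0.1, -1.2]
width: 0.613
grasp_force: 20.0
```

```bash
python3 -c "
from h import *
st()"
```

```text
t 28.02 mm [ 618.7 -250.9    7.9] psi 156.5 tilt [0. 0.] q [-0.47  0.45  1.32  0.    1.37 -1.63] F [ 0.8  0.1 -1.2] w 57.6mm g 20.0
```

Emit:
step_arm:
  delta_rot:
    - [0, 0, 0]
    - [0, 0, 0]
    - [0, 0, 0]
  travel:
    - [0, 0, -0.6]
    - [0, 0, -1.2]
    - [0, 0, -1.2]
  claw: [1, 1, 1]

```text
time: 28.4
eef_pos: [0.6188, -0.251, 0.0073]
tcp_rot: [0.64, 3.075, -0.0]
contact_force: [-2.0, -0.0, 2.2]
width: 0.609
grasp_force: 20.0
```

Emit:
step_arm:
  delta_rot:
    - [0, 0, 0]
    - [0, 0, 0]
    - [0, 0, 0]
  travel:
    - [0, 0, -0.5]
    - [0, 0, -0.8]
    - [0, 0, -0.8]
  claw: [1, 1, 1]

```text
time: 28.78
eef_pos: [0.6188, -0.251, 0.0073]
tcp_rot: [0.64, 3.075, -0.0]
contact_force: [-2.4, 1.0, 6.7]
width: 0.613
grasp_force: 20.0
```

```bash
python3 -c "
from h import *
st()"
```

```text
t 28.77 mm [ 618.8 -251.     7.3] psi 156.5 tilt [ 0.001 -0.   ] q [-0.47  0.45  1.32  0.    1.37 -1.63] F [-2.4  1.   6.7] w 57.6mm g 20.0
```

Emit:
step_arm:
  delta_rot:
    - [0, 0, 0]
    - [0, 0, 0]
    - [0, 0, 0]
    - [0, 0, 0]
    - [0, 0, 0]
    - [0, 0, 0]
    - [0, 0, 0]
    - [0, 0, 0]
    - [0, 0, 0]
  travel:
    - [0, 0, 1]
    - [0, 0, 1]
    - [0, 0, 1]
    - [0, 0, 1]
    - [0, 0, 10]
    - [0, 0, 30]
    - [0, 0, 80]
    - [0, 0, 140]
    - [-60, 0, 180]
  claw: [1, 0, 0, 0, 0, 0, 0, 0, 0]

```text
time: 29.9
eef_pos: [0.5694, -0.2517, 0.1858]
tcp_rot: [0.635, 3.069, -0.003]
contact_force: [-1.0, -0.1, 1.0]
width: 0.999
grasp_force: 0.0
```

Emit:
step_arm:
  delta_rot:
    - [0, 0, 0]
    - [0, 0, 0]
    - [0, 0, 0]
    - [0, 0, 0]
    - [0, 0, 0]
  travel:
    - [-60, -50, 30]
    - [-100, -90, 30]
    - [-140, -130, 30]
    - [-180, -150, 30]
    - [-180, -150, 30]
  claw: [0, 0, 0, 0, 0]

```text
time: 30.52
eef_pos: [0.3842, -0.403, 0.2129]
tcp_rot: [0.648, 3.072, -0.004]
contact_force: [-0.1, 0.3, 0.7]
width: 1.001
grasp_force: 0.0
```

```bash
python3 - <<'E'
from h import *
st()
a=robot.get_image('scene');b=robot.get_image('top')
c=np.zeros((560,800,3),np.uint8)
c[:,:]=0
A=cv2.resize(a[200:400,200:420],(400,364),interpolation=cv2.INTER_CUBIC);B=cv2.resize(b[140:310,150:490],(800,400)[:2] if 0 else (400,200),interpolation=cv2.INTER_CUBIC)
c[:364,:400]=A;c[:200,400:]=B
cv2.imwrite('pics/fin.png',c[:364])
E
```

```text
t 30.52 mm [ 384.2 -403.   212.9] psi 156.2 tilt [ 0.001 -0.003] q [-0.91  0.1   1.34 -0.    1.7  -2.07] F [-0.1  0.3  0.7] w 94.1mm g 0.0
```

View pics/fin.png

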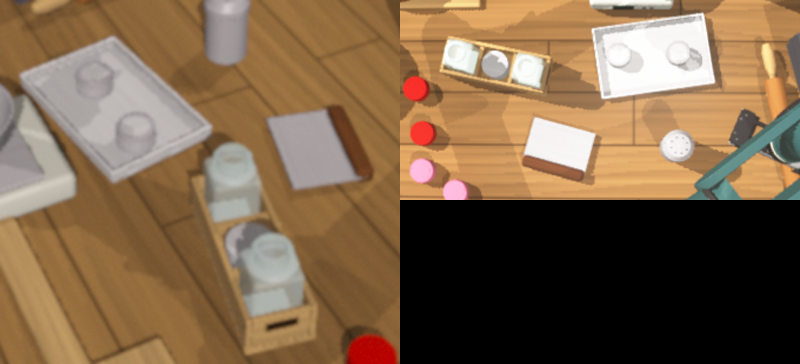

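Both caps lie flat in the tray, at (95,78) and (135,130) in the left view. The open jar stands upright in the end pocket at (232,185). Nothing else has moved and the arm is clear.

```bash
python3 -c "
from station import robot
print(robot.hand_in())"
```

```text
the job is handed in; nothing more can be done
None
```

The job is done and handed in at about 31 s of the 72 s limit: the jar stands upright and open in the crate's end pocket, and its cap lies top up in the free half of the tray.

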